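Put the storage jars' lids back on

TASK

The white storage jars have been washed and stand open on the worktop, with their wooden lids lying about between them. Put each of the four loose lids on the jar it was made for, set down gently rather than dropped, so that its plug is in the mouth and its board lies flat on the rim all round. Leave the jars standing where they are, and do not knock over or push away the pepper mill and the black-capped spice jar among them.

Things in the scene. Friction and masses are not known exactly. Their poses are not given: they have to be found in the camera images.
- large_round_jar: Large round jar: outside diameter 110 mm, mouth 94 mm, 85 mm high. Empty white stoneware, open at the top, walls 8 mm thick, no handle. Loose, about 0.6 kg, stands upright on the worktop. Origin: centre of its underside, z up to the centre of the mouth
- small_round_jar: Small round jar: outside diameter 84 mm, mouth 68 mm, 70 mm high. Empty white stoneware, open at the top, walls 8 mm thick, no handle. Loose, about 0.6 kg, stands upright on the worktop. Origin: centre of its underside, z up to the centre of the mouth
- square_jar: Square jar: outside 90 x 90 mm, mouth 74 x 74 mm, 85 mm high. Empty white stoneware, open at the top, walls 8 mm thick, no handle. Loose, about 0.6 kg, stands upright on the worktop. Origin: centre of its underside, z up to the centre of the mouth; x and y along the sides
- oblong_jar: Oblong low jar: outside 80 mm along its x and 120 mm along its y, mouth 64 x 104 mm, 60 mm high. Empty white stoneware, open at the top, walls 8 mm thick, no handle. Loose, about 0.6 kg, stands upright on the worktop. Origin: centre of its underside, z up to the centre of the mouth
- large_round_lid: Large round lid, for the large round jar: board 108 mm across; pale wood, board 10 mm thick, central knob 27 mm thick, 28 mm tall. Plug 10 mm deep: upper half (white seal) 4 mm a side smaller than the mouth, lower half 3 mm more. 0.12 kg, lies knob up. Origin: centre of plug underside, z up; board top at 20 mm, knob top 48 mm. Seated: origin 10 mm below the rim
- small_round_lid: Small round lid, for the small round jar: board 82 mm across; pale wood, board 10 mm thick, central knob 27 mm thick, 28 mm tall. Plug 10 mm deep: upper half (white seal) 4 mm a side smaller than the mouth, lower half 3 mm more. 0.12 kg, lies knob up. Origin: centre of plug underside, z up; board top at 20 mm, knob top 48 mm. Seated: origin 10 mm below the rim
- square_lid: Square lid, for the square jar (any quarter turn): board 88 x 88 mm; pale wood, board 10 mm thick, central knob 27 mm thick, 28 mm tall. Plug 10 mm deep: upper half (white seal) 4 mm a side smaller than the mouth, lower half 3 mm more. 0.12 kg, lies knob up. Origin: centre of plug underside, z up; board top at 20 mm, knob top 48 mm. Seated: origin 10 mm below the rim; x, y along the sides
- oblong_lid: Oblong lid, for the oblong jar (either way round): board 78 along x, 118 along y; pale wood, board 10 mm thick, central knob 27 mm thick, 28 mm tall. Plug 10 mm deep: upper half (white seal) 4 mm a side smaller than the mouth, lower half 3 mm more. 0.12 kg, lies knob up. Origin: centre of plug underside, z up; board top at 20 mm, knob top 48 mm. Seated: origin 10 mm below the rim
- pepper_mill: Pepper mill of dark brown turned wood, 58 mm thick, 160 mm tall, loose, a bystander standing among the jars and lids. Origin: centre of its underside, z up
- spice_jar: Spice jar with a black cap, 41 mm thick, 105 mm tall, loose, a bystander standing among the jars and lids. Origin: centre of its underside, z up
Mind the look-alikes: they are no part of the job. What is shaped like the small_round_lid but green or purple is not meant.

How it is judged:
At the end, for the whole second after the job is handed in: Each lid within 9 mm of its own jar's axis, within 4 mm of seated height (origin 10 mm below the rim), level to 0.06 rad; jars upright to 0.06 rad, within 50 mm of their start; all below 0.02 m/s and released; mill and spice jar upright to 0.1 rad, within 40 mm of their start (horizontal distance between large_round_lid and large_round_jar below 0.009 m and z of large_round_lid in the frame of large_round_jar between 0.071 and 0.079 m and angle between each of large_round_lid, large_round_jar, small_round_lid, small_round_jar, square_lid, square_jar, oblong_lid, oblong_jar's own z axis and vertical below 0.06 rad and linear speed of each of large_round_lid, large_round_jar, small_round_lid, small_round_jar, square_lid, square_jar, oblong_lid, oblong_jar below 0.02 m/s and distance of each of large_round_jar, small_round_jar, square_jar, oblong_jar from where it was at the start of the episode below 0.05 m and horizontal distance between small_round_lid and small_round_jar below 0.009 m and z of small_round_lid in the frame of small_round_jar between 0.056 and 0.064 m and horizontal distance between square_lid and square_jar below 0.009 m and z of square_lid in the frame of square_jar between 0.071 and 0.079 m and horizontal distance between oblong_lid and oblong_jar below 0.009 m and z of oblong_lid in the frame of oblong_jar between 0.046 and 0.054 m and angle between each of pepper_mill, spice_jar's own z axis and vertical below 0.1 rad and distance of each of pepper_mill, spice_jar from where it was at the start of the episode below 0.04 m); the robot touches nothing.
It fails at once if a jar is tipped by more than 20 degrees or shifted more than 50 mm (angle between any of large_round_jar, small_round_jar, square_jar, oblong_jar's own z axis and vertical above 0.35 rad or distance of any of large_round_jar, small_round_jar, square_jar, oblong_jar from where it was at the start of the episode above 0.05 m).
It fails at once if a lid is dropped onto its jar: faster than 0.7 m/s (a fall of 25 mm) within 50 mm above its seat ((horizontal distance between large_round_lid and large_round_jar below 0.03 m and z of large_round_lid in the frame of large_round_jar between 0.065 and 0.125 m and linear speed of large_round_lid above 0.7 m/s) or (horizontal distance between small_round_lid and small_round_jar below 0.03 m and z of small_round_lid in the frame of small_round_jar between 0.05 and 0.11 m and linear speed of small_round_lid above 0.7 m/s) or (horizontal distance between square_lid and square_jar below 0.03 m and z of square_lid in the frame of square_jar between 0.065 and 0.125 m and linear speed of square_lid above 0.7 m/s) or (horizontal distance between oblong_lid and oblong_jar below 0.03 m and z of oblong_lid in the frame of oblong_jar between 0.04 and 0.1 m and linear speed of oblong_lid above 0.7 m/s)).
It fails at once if the pepper mill or the spice jar is tipped by more than 20 degrees or shifted more than 40 mm (angle between any of pepper_mill, spice_jar's own z axis and vertical above 0.35 rad or distance of any of pepper_mill, spice_jar from where it was at the start of the episode above 0.04 m).
It also fails if it takes over 102 s, if anything falls off the work surface, if the arm or the gripper's body presses on something with over 40 N, if the wrist force passes 120 N, or if a joint passes its speed limit or range.

ROBOT

A 7-joint arm with a two-finger parallel gripper is mounted at the origin on a cart in front of the work surface, level with it; the furniture and walls round the work are solid. World frame = base frame: x ahead of the robot, y to its left, z up, the work surface at z = 0. Lengths are in m, angles in rad, forces in N, time in s.
With the tool pointing down it reaches from about 0.425 to 0.925 m from the base axis. Payload 6.8 kg.
Tool frame: the origin (TCP) lies between the finger pads; the fingertips stand 14 mm ahead of it and the grasp point (between the pads) lies 5 mm behind it; z points along the fingers, y is the line along which they close (so a half turn about z gives the same grasp; the last joint's range is limited). The gripper opens to 85 mm and grips with 20 to 120 N. Pads are 22 mm wide; open, the fingers measure 114 mm over their backs; the gripper's body (76 mm by 85 mm) begins 54 mm behind the grasp point. The pads swing forward as they close: fully open they stand 13 mm farther back than shut.
Start: joints at [-1.41, 0.477, 0.022, 1.555, -0.011, 1.109, -0.083], TCP at [0.179, 0.651, 0.245] pointing down, gripper open.
Joint ranges: [-2.96, 2.96], [-0.34, 2.1], [-1.41, 1.46], [0.24, 2.44], [-1.37, 4.51], [0.17, 1.92], [-2.96, 2.96]. Speed limits (rad/s): [2.39, 2.39, 3.14, 3.14, 3.14, 3.14, 3.14].

INTERFACE

Orientations are given as a unit quaternion [w, x, y, z].
In Python, from workcell import state, snapshot, camera_info, sign_off gives the robot as it stands.
- The arm moves only by the tool jog_arm, called after "Call:" by a JSON object that holds its "op" and its "data". Schema: {"type":"object","properties":{"segments":{"type":"array","items":{"type":"array","prefixItems":[{"type":"array","items":{"type":"number"},"minItems":3,"maxItems":3},{"type":"number"},{"type":"number"}],"minItems":3,"maxItems":3},"minItems":1,"maxItems":8},"clamp_n":{"type":"number"},"only":{"type":"string"},"quiet":{"type":"boolean"},"lines":{"type":"string"}},"required":["segments"],"additionalProperties":false}. segments is a list of rows, 1 to 8 of them, each written [[dx, dy, dz], turn, opening]: dx, dy, dz in fractions of the full range, 1 being 750 mm, then a turn about the tool's z in a scale on which 1.0 is 2 pi rad, then the opening from 0.0 (shut) to 1.0 (fully open); each row is the pose to reach, as a shift and turn from the pose commanded when the call began, along the tool's axes at that moment; what a row does not reach only later rows make up. A row lasts 1/10 s, in which the tool goes at most 0.05 m and 0.15 rad, less where a joint would pass 70% of its speed; a pose out of reach is approached as far as the arm can. The fingers move at their own pace and stop on an object; clamp_n is the grip in N (left out, the last holds). Time passes only in rows, so rows that do not move let the fingers close. The tool returns the time, the measured TCP pose, the force, the opening and the grip force at its end. only (a regular expression) keeps the lines of the reply that match it, lines (a string "A,B") keeps lines A to B, and quiet returns only ok. Input that does not fit is refused with a message, and nothing moves.
- state(): the state, without advancing time (a new reading comes with each control period).
- snapshot(name): name is "scene" or "side" or "wrist"; returns the picture (420x560x3 uint8, blue, green, red); there is no depth.
- camera_info(name): a dict with "intrinsics" (3x3 intrinsics, pixels), "R" (3x3) and "t" (3): a world point X has camera coordinates R X + t. Camera axes: x right, y down, z forward; pixel columns grow to the right and rows downward; lengths in m; the calibration is good to about 2 mm. The wrist camera is an equidistant fisheye: a pixel r from the principal point sees the ray r / f radians off the axis. A picture is of the moment at which its call begins: read the wrist's pose just before it. camera_info takes no time and is no camera call; for the wrist camera it gives the pose at the moment of the call.
- sign_off(): hands the job in; it is judged then, once.
The state is a dict: "time_s": time; "joints": joint angles; "joint_velocities": joint speeds; "effort": joint torques, N m; "position": TCP position; "orientation": TCP orientation; "ft_force": force on the tool from outside, world axes, zero at the start; "wrist_torque": the same for the moment, N m; "finger_gap": opening from 0.0 (shut) to 1.0 (fully open); "grasp_force": force on a finger pad.
Only numpy, scipy, OpenCV 4.12 (cv2) and the standard library are available. Lean on these libraries where they do the work, as an engineer would, in place of code of your own. Each camera call takes 0.05 s, during which the arm holds its last target. There are 200 camera calls.

## Working session

There is one attempt and no reset: what is moved stays moved. The work goes in short steps, Python scripts to look and compute and a tool call to move; the robot and the scene stay as the last step left them, time stands still between calls to the robot, and variables do not carry over. Pictures are saved under pics/ and viewed, at most 14 in all, crops included, and the job is handed in when it is done.

```bash
mkdir -p pics; ls; python3 - <<'E'
from workcell import state, snapshot, camera_info
import cv2
s=state();print(s['time_s'],s['position'],s['orientation'],s['finger_gap'])
for n in ("scene","side","wrist"):
    c=camera_info(n);print(n,c)
    cv2.imwrite(f'pics/{n}0.png',snapshot(n))
E
```

```text
pics
0.0 [0.17910148 0.65020547 0.24431324] [-6.01009358e-05  1.33967849e-01  9.90985244e-01 -9.26642286e-04] 1.000272753148174
scene {'intrinsics': array([[465.45124866,   0.        , 279.78044747],
       [  0.        , 465.45124866, 213.54729834],
       [  0.        ,   0.        ,   1.        ]]), 'R': array([[-0.79687926, -0.6038718 ,  0.01795223],
       [-0.4811715 ,  0.61643253, -0.62328559],
       [ 0.36531826, -0.50532146, -0.7817882 ]]), 't': array([0.5014054 , 0.20793648, 1.5106069 ])}
side {'intrinsics': array([[475.82985797,   0.        , 278.09855905],
       [  0.        , 475.82985797, 207.80536514],
       [  0.        ,   0.        ,   1.        ]]), 'R': array([[-0.91510615,  0.40311135,  0.00905444],
       [ 0.33153875,  0.76502952, -0.55209772],
       [-0.22948377, -0.50222612, -0.83373025]]), 't': array([ 0.45562795, -0.21646278,  1.8246158 ])}
wrist {'intrinsics': array([[325.1922621 ,   0.        , 280.41928723],
       [  0.        , 325.1922621 , 208.34218013],
       [  0.        ,   0.        ,   1.        ]]), 'R': array([[ 0.265661  ,  0.96406399, -0.00220554],
       [ 0.92752174, -0.25496603,  0.27330523],
       [ 0.2629214 , -0.07465223, -0.96192483]]), 't': array([-0.6744865 , -0.03608978,  0.37971299])}
```

View pics/scene0.png

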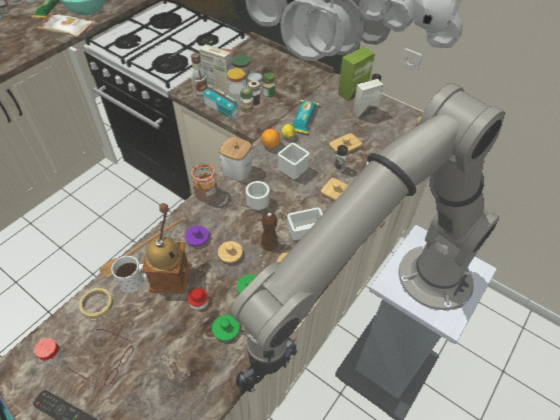

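View pics/side0.png

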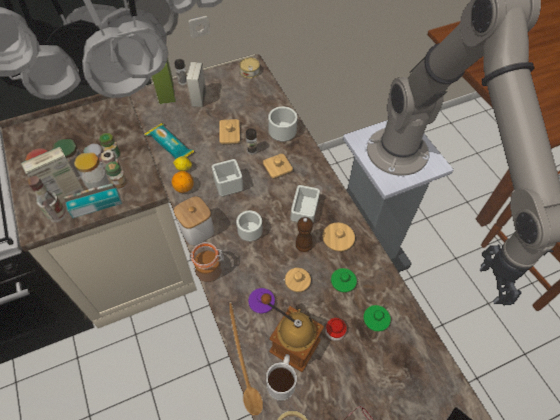

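The side view shows jars: large round (282,124), square (228,177), small round (249,226) and oblong (305,205). The lids are at (229,130), (278,166), (338,236) and (297,280), the mill at (305,235) and the spice jar at (251,140). Green discs are at (343,280) and (376,318), and a purple one at (262,300); these are the look-alikes.

```bash
python3 - <<'E'
import cv2
im=cv2.imread('pics/side0.png')[100:300,200:370]
cv2.imwrite('pics/sidecrop.png',cv2.resize(im,None,fx=3,fy=3,interpolation=cv2.INTER_CUBIC))
E
cat > h.py <<'E'
import numpy as np
from workcell import state, snapshot, camera_info
def ray(c,u,v,fish):
    K=np.array(c['intrinsics']);x=np.array([(u-K[0,2])/K[0,0],(v-K[1,2])/K[1,1]])
    if fish:
        r=np.hypot(*x);d=np.r_[x*np.sin(r)/max(r,1e-9),np.cos(r)]
    else: d=np.r_[x,1.]
    R=np.array(c['R']);return -R.T@np.array(c['t']),R.T@d/np.linalg.norm(d)
def atz(c,u,v,z,fish=False):
    o,d=ray(c,u,v,fish);return o+d*(z-o[2])/d[2]
def tri(rs):
    A=0;b=0
    for o,d in rs:
        P=np.eye(3)-np.outer(d,d);A=A+P;b=b+P@o
    X=np.linalg.solve(A,b);return X,max(np.linalg.norm((np.eye(3)-np.outer(d,d))@(X-o)) for o,d in rs)
def proj(c,X,fish=False):
    K=np.array(c['intrinsics']);p=np.array(c['R'])@X+np.array(c['t'])
    if fish:
        r=np.hypot(p[0],p[1]);th=np.arctan2(r,p[2]);q=p[:2]/max(r,1e-9)*th
    else: q=p[:2]/p[2]
    return K[0,0]*q[0]+K[0,2],K[1,1]*q[1]+K[1,2]
def toolshift(target):
    "offset from current TCP in tool axes"
    from scipy.spatial.transform import Rotation as Ro
    s=state();q=s['orientation'];R=Ro.from_quat([q[1],q[2],q[3],q[0]])
    return R.inv().apply(np.array(target)-s['position']),R.as_matrix()
E
```

```text
(no output)
```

View pics/sidecrop.png

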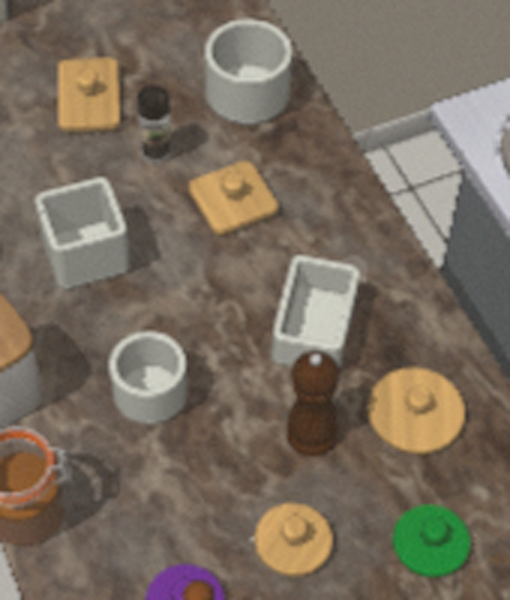

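View pics/wrist0.png

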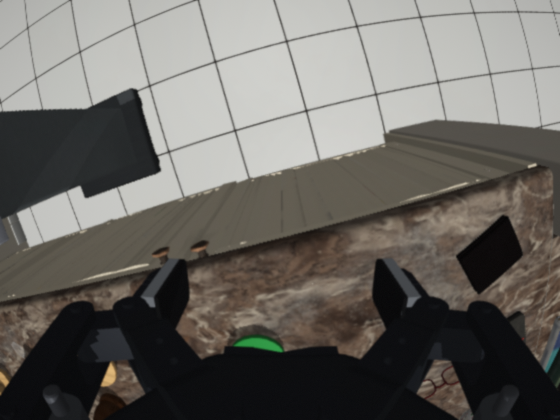

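```bash
python3 - <<'E'
from h import *
np.set_printoptions(precision=3,suppress=True)
c=camera_info('side')
f=lambda x,y,z:atz(c,200+x/3,100+y/3,z)
pts={'A knob':(91,76,.048),'B knob':(237,176,.048),'LR knob':(421,394,.048),'SR knob':(297,522,.048),
'LRjar':(249,55,.085),'Sqjar':(80,208,.085),'SRjar':(149,362,.07),'Objar':(317,285,.06),'mill':(316,358,.16),'spice':(153,95,.105),'green':(437,524,.048)}
for k,v in pts.items(): print(k,f(*v)[:2],np.hypot(*f(*v)[:2]))
for n,z,P in (('A',.02,[(58,60),(119,58),(120,122),(58,127)]),('B',.02,[(190,180),(245,162),(278,200),(218,230)]),('SqJ',.085,[(36,195),(107,178),(126,228),(50,245)]),('Ob',.06,[(292,256),(358,266),(344,355),(274,347)])):
    Q=np.array([f(*p,z)[:2] for p in P]);e=np.roll(Q,-1,0)-Q
    print(n,Q.mean(0),np.linalg.norm(e,axis=1),np.degrees(np.arctan2(e[:,1],e[:,0])))
E
```

```text
A knob [ 0.551 -0.335] 0.6449764845529726
B knob [ 0.446 -0.11 ] 0.459612231849199
LR knob [0.385 0.252] 0.46030733364190307
SR knob [0.576 0.338] 0.6676042174499788
LRjar [ 0.366 -0.256] 0.44646336088537836
Sqjar [ 0.646 -0.111] 0.6554792997592138
SRjar [0.648 0.108] 0.6570644497069552
Objar [0.431 0.082] 0.4388110253425871
mill [0.507 0.225] 0.5547766112718636
spice [ 0.508 -0.224] 0.5552923577971094
green [0.443 0.398] 0.595742860615342
A [ 0.556 -0.337] [0.08  0.112 0.079 0.117] [ 159.302   69.431  -17.196 -109.877]
B [ 0.452 -0.109] [0.074 0.072 0.087 0.085] [179.546 100.015   8.694 -89.339]
SqJ [ 0.648 -0.107] [0.086 0.078 0.089 0.076] [173.993  85.272  -7.539 -97.263]
Ob [0.443 0.107] [0.077 0.124 0.078 0.128] [ 145.93    56.273  -31.183 -124.086]
```

Lid A at side (229,130) measures about 80×115 mm, so it is the oblong lid. Lid B at (278,166) measures about 80×80 mm, so it is the square one. Next I bring the wrist camera over the table.

The manual's scale: shifts go in shares of 750 mm and turns go in shares of 2 pi rad. Converting my numbers, -0.35 m / 0.75 = -0.4667, -0.05 m / 0.75 = -0.0667.

Call:
{"op": "jog_arm", "data": {"segments": [[[0,0,-0.0667],0,0.6],[[-0.1333,-0.08,-0.1467],0,0.6],[[-0.1867,-0.1067,-0.1467],0,0.6],[[-0.4667,-0.2667,-0.1467],0,0.6],[[-0.4667,-0.2667,-0.1467],0,0.6],[[-0.4667,-0.2667,-0.1467],0,0.6],[[-0.4667,-0.2667,-0.1467],0,0.6],[[-0.4667,-0.2667,-0.1467],0,0.6]]}}

```text
time_s: 0.95
position: [0.4211, 0.4068, 0.351]
orientation: [-0.0, 0.134, 0.991, -0.0]
ft_force: [1.3, 0.6, 0.1]
finger_gap: 0.599
grasp_force: 0.0
```

Call:
{"op": "jog_arm", "data": {"segments": [[[-0.2933,-0.1733,0],0,0.6],[[-0.2933,-0.1733,0],0,0.6],[[-0.2933,-0.1733,0],0,0.6],[[-0.2933,-0.1733,0],0,0.6],[[-0.2933,-0.1733,0],0,0.6],[[-0.2933,-0.1733,0],0,0.6],[[-0.2933,-0.1733,0],0,0.6]]}}

```text
time_s: 1.65
position: [0.5985, 0.2227, 0.3504]
orientation: [-0.0, 0.136, 0.991, -0.001]
ft_force: [-1.1, 0.7, 0.2]
finger_gap: 0.599
grasp_force: 0.0
```

```bash
python3 - <<'E'
from h import *
import cv2,pickle
s=state();print(s['time_s'],s['position'],s['joints'],s['joint_velocities'])
c=camera_info('wrist');cv2.imwrite('pics/w1.png',snapshot('wrist'));pickle.dump(c,open('w1.pkl','wb'))
E
```

```text
1.65 [0.59847066 0.22268909 0.35043936] [-0.66768928  0.34776172  0.2891209   1.52986323 -0.10085533  1.27958253
  0.9319794 ] [-0.04740535 -0.01192813 -0.05481465  0.01246817 -0.01343409 -0.00143791
 -0.01385523]
```

View pics/w1.png

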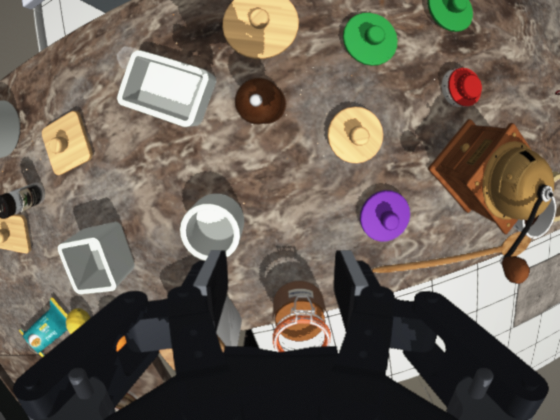

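This wrist view shows the large round lid (261,24), small round lid (355,135), oblong jar (168,88), small jar (211,228) and mill (260,100). The green discs are at (370,38) and (452,10), the purple one at (385,216).

In the tool's units: -0.35 m / 0.75 = -0.4667, -0.045 m / 0.75 = -0.06.

Call:
{"op": "jog_arm", "data": {"segments": [[[-0.06,-0.4667,0],0,0.6],[[-0.06,-0.4667,0],0,0.6],[[-0.06,-0.4667,0],0,0.6],[[-0.06,-0.4667,0],0,0.6],[[-0.06,-0.4667,0],0,0.6],[[-0.06,-0.4667,0],0,0.6],[[-0.06,-0.4667,0],0,0.6],[[-0.06,-0.4667,0],0,0.6]]}}

```text
time_s: 2.5
position: [0.546, -0.1303, 0.3516]
orientation: [0.0, 0.138, 0.99, -0.001]
ft_force: [-0.6, 0.2, 0.3]
finger_gap: 0.598
grasp_force: 0.0
```

```bash
python3 - <<'E'
from h import *
import cv2,pickle
s=state();print(s['time_s'],s['position'])
c=camera_info('wrist');cv2.imwrite('pics/w2.png',snapshot('wrist'));pickle.dump(c,open('w2.pkl','wb'))
E
```

```text
2.5 [ 0.54595428 -0.13025925  0.35157152]
```

View pics/w2.png

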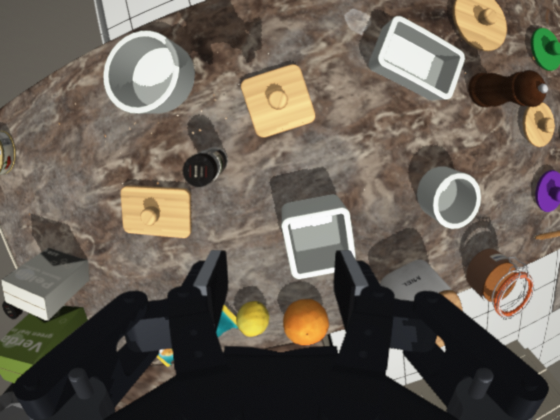

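Wrist view 2 shows the large jar mouth (142,72), square lid (278,100), oblong lid (156,212), square jar (318,241), spice jar (201,170), oblong jar (418,57) and small jar (456,198). Next come enlarged crops for accurate pixels.

```bash
python3 - <<'E'
import cv2,numpy as np
a=cv2.imread('pics/w1.png');b=cv2.imread('pics/w2.png')
def m(L,n):
    T=[cv2.resize(i[y:y+86,x:x+114],(399,301),interpolation=cv2.INTER_CUBIC) for i,x,y in L]
    cv2.imwrite(n,np.vstack([np.hstack(T[:2]),np.hstack(T[2:])])[:600,:800])
m([(b,95,25),(b,225,60),(b,100,170),(b,265,198)],'pics/m2.png')
m([(a,205,0),(a,300,92),(a,160,188),(a,110,45)],'pics/m1.png')
E
```

```text
(no output)
```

View pics/m2.png

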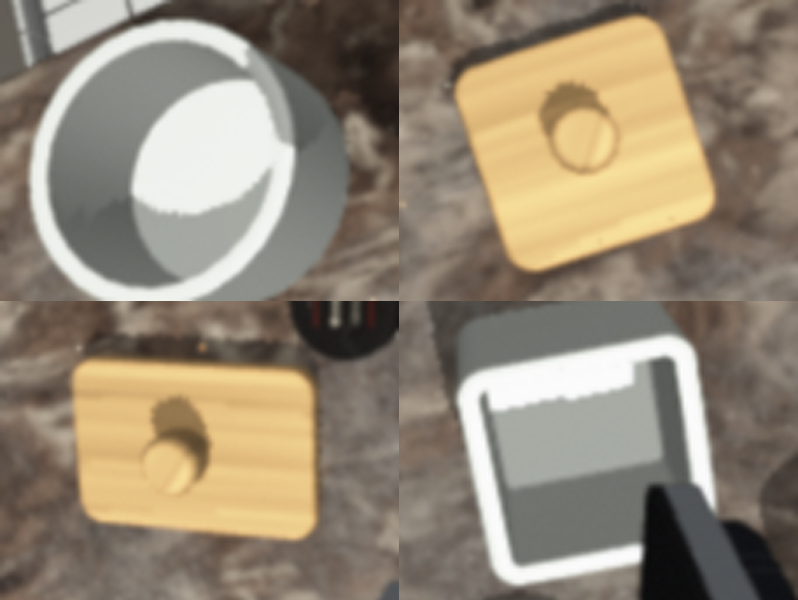

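View pics/m1.png

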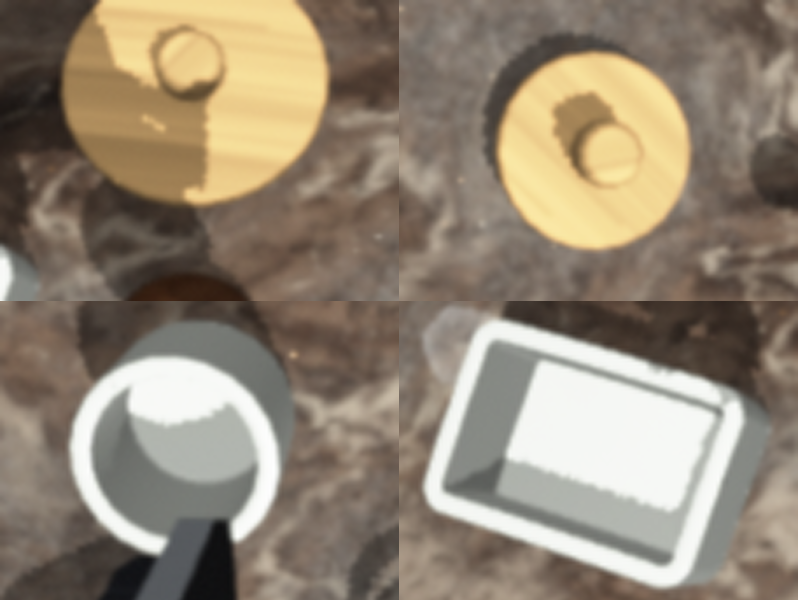

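```bash
cat > meas.py <<'E'
from h import *
import pickle
from scipy.optimize import least_squares
np.set_printoptions(precision=4,suppress=True)
c1=pickle.load(open('w1.pkl','rb'));c2=pickle.load(open('w2.pkl','rb'));cs=camera_info('side')
def W(c,off,p,z): return atz(c,off[0]+p[0]/3.5,off[1]+p[1]/3.5,z,True)[:2]
def circ(n,c,off,P,z,ty=0,tx=0):
    Q=np.array([W(c,off,(x-tx,y-ty),z) for x,y in P])
    r=least_squares(lambda q:np.hypot(*(Q-q[:2]).T)-q[2],np.r_[Q.mean(0),.05]).x
    print(n,r[:2],'diam',2*r[2])
def rect(n,c,off,E,z,ty=0,tx=0):
    L=[]
    for a,b in E:
        p=W(c,off,(a[0]-tx,a[1]-ty),z);q=W(c,off,(b[0]-tx,b[1]-ty),z);L.append((p,q-p))
    C=[]
    for i in range(4):
        p,d=L[i];q,e=L[(i+1)%4];t=np.linalg.solve(np.c_[d,-e],q-p);C.append(p+t[0]*d)
    C=np.array(C);e=np.roll(C,-1,0)-C
    print(n,C.mean(0),'sides',np.linalg.norm(e,axis=1),'dir',[round(float(np.degrees(np.arctan2(v[1],v[0]))%180),1) for _,v in L])
circ('LRjar',c2,(95,25),[(30,185),(70,70),(170,20),(250,50),(295,150),(265,235),(165,300),(60,265)],.085)
circ('LRlid',c1,(205,0),[(62,85),(328,80),(195,206),(110,175),(290,160),(310,30)],.02)
circ('SRlid',c1,(300,92),[(497,150),(690,150),(595,52),(597,249)],.02,0,399)
circ('SRjar',c1,(160,188),[(70,450),(175,356),(280,470),(130,375),(250,395),(150,550)],.07,301)
rect('Sqlid',c2,(225,60),[((480,72),(635,18)),((663,30),(714,195)),((705,215),(540,270)),((515,260),(457,100))],.02,0,399)
rect('Oblid',c2,(100,170),[((100,360),(300,372)),((313,390),(315,520)),((295,540),(100,522)),((83,505),(73,380))],.02,301)
rect('Sqjar',c2,(265,198),[((480,372),(680,336)),((695,350),(713,480)),((640,563),(515,583)),((492,570),(459,395))],.085,301,399)
rect('Objar',c1,(110,45),[((510,323),(715,378)),((742,415),(695,570)),((645,582),(445,512)),((427,485),(478,330))],.06,301,399)
R=lambda c,off,p:ray(c,off[0]+p[0]/3.5,off[1]+p[1]/3.5,True)
S=lambda x,y:ray(cs,200+x/3,100+y/3,False)
F=lambda c,x,y:ray(c,x,y,True)
for n,rs in {'LRknob':[R(c1,(205,0),(190,58)),S(421,394)],'SRknob':[R(c1,(300,92),(213,152)),S(297,522)],
 'Sqknob':[R(c2,(225,60),(186,140)),S(237,176),F(c1,62,143)],'Obknob':[R(c2,(100,170),(170,171)),S(91,76)],
 'LRjar':[F(c2,142,72),S(249,55)],'Sqjar':[F(c2,318,241),S(80,208),F(c1,87,266)],'SRjar':[F(c1,210,219),F(c2,456,198),S(149,362)],
 'Objar':[F(c1,165,86),F(c2,421,55),S(316,306)]}.items(): print(n,*tri(rs))
E
python3 meas.py
```

```text
LRjar [ 0.3635 -0.2656] diam 0.10808857543536259
LRlid [0.3904 0.2516] diam 0.1054309251185975
SRlid [0.5821 0.3395] diam 0.08155011693783913
SRjar [0.6532 0.1077] diam 0.0825664978136515
Sqlid [ 0.4555 -0.1074] sides [0.0851 0.084  0.0841 0.0871] dir [93.6, 1.3, 93.0, 3.4]
Oblid [ 0.5588 -0.3383] sides [0.0772 0.116  0.0777 0.1167] dir [70.1, 160.4, 70.3, 160.9]
Sqjar [ 0.6509 -0.1053] sides [0.0899 0.0906 0.088  0.0884] dir [84.8, 175.8, 83.6, 174.3]
Objar [0.4433 0.1022] sides [0.0818 0.1204 0.0782 0.1163] dir [54.3, 146.2, 52.7, 143.4]
LRknob [0.3876 0.2526 0.0487] 0.002098035327541027
SRknob [0.5789 0.3393 0.0541] 0.0016879049887578714
Sqknob [ 0.4519 -0.1062  0.0415] 0.009490653950916906
Obknob [ 0.5559 -0.3282  0.0598] 0.003571385293105023
LRjar [ 0.3623 -0.2664  0.0736] 0.0013491299832859708
Sqjar [ 0.647  -0.1071  0.0837] 0.004325552197734362
SRjar [0.6436 0.1077 0.0625] 0.00954060102971106
Objar [0.4402 0.1027 0.049 ] 0.002070149984241847
```

Sizes and heights fit the text. Square lid first: hover over it.

```bash
cat > d.py <<'E'
import sys
from h import *
np.set_printoptions(precision=4,suppress=True)
t=[float(v) for v in sys.argv[1:4]];d,R=toolshift(t);s=state()
print('t',s['time_s'],'shift',d,'yaw y-axis deg',np.degrees(np.arctan2(R[1,1],R[0,1])),'z',R[:,2],'j7',s['joints'][6],'gap',s['finger_gap'],'F',s['ft_force'],s['grasp_force'])
E
python3 d.py .4535 -.107 .12
```

```text
t 2.55 shift [ 0.0954 -0.0061  0.2313] yaw y-axis deg 74.3590939707841 z [ 0.0004 -0.0002 -1.    ] j7 1.514025127147629 gap 0.6012079342673734 F [-0.33    0.082   0.1286] 0.0
```

In the tool's units: 0.231 m / 0.75 = 0.308, 0.095 m / 0.75 = 0.1267.

Call:
{"op": "jog_arm", "data": {"segments": [[[0.1267,-0.008,0.308],0,0.65],[[0.1267,-0.008,0.308],0,0.65],[[0.1267,-0.008,0.308],0,0.65],[[0.1267,-0.008,0.308],0,0.65],[[0.1267,-0.008,0.308],0,0.65],[[0.1267,-0.008,0.308],0,0.65],[[0.1267,-0.008,0.308],0,0.65],[[0.1267,-0.008,0.308],0,0.65]]}}

```text
time_s: 3.35
position: [0.4574, -0.104, 0.1216]
orientation: [0.002, 0.133, 0.991, 0.0]
ft_force: [0.3, -0.4, 1.2]
finger_gap: 0.651
grasp_force: 0.0
```

```bash
python3 d.py .4535 -.107 .12
python3 - <<'E'
from h import *
import cv2
c=camera_info('wrist');i=snapshot('wrist')
for z in (.048,.02):
  u=proj(c,np.array([.4535,-.107,z]),True);print(u);cv2.drawMarker(i,(int(u[0]),int(u[1])),(0,0,255),0,8)
cv2.imwrite('pics/h1.png',i)
E
```

```text
t 3.35 shift [ 0.003  -0.004   0.0015] yaw y-axis deg 74.73256489526825 z [ 0.0037  0.0003 -1.    ] j7 1.594089467466714 gap 0.6512673851820788 F [ 0.2849 -0.4242  1.2146] 0.0
(np.float64(273.46851157916154), np.float64(220.32479602345347))
(np.float64(274.2184925069848), np.float64(208.49005501440308))
```

View pics/h1.png

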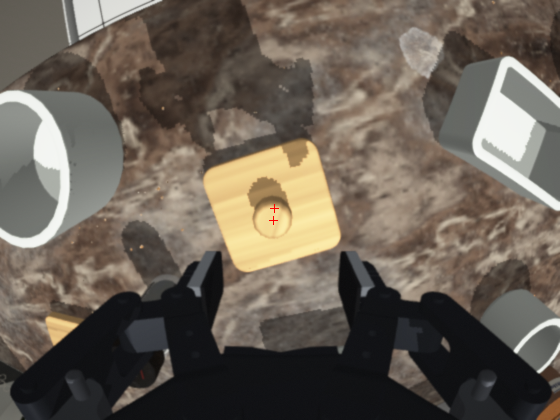

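The knob's predicted pixel (273,220) matches the seen knob (271,218) to about 1 mm. Descending.

In the tool's units: 0.07 m / 0.75 = 0.0933, 0.05 m / 0.75 = 0.0667.

Call:
{"op": "jog_arm", "data": {"segments": [[[0.0013,-0.0013,0.0667],0,0.65],[[0.0013,-0.0013,0.0933],0,0.65],[[0.0013,-0.0013,0.0933],0,0.65]]}}

```text
time_s: 3.7
position: [0.4536, -0.1054, 0.0491]
orientation: [-0.001, 0.134, 0.991, 0.0]
ft_force: [-0.2, 0.3, 0.7]
finger_gap: 0.647
grasp_force: 0.0
```

```bash
python3 d.py .4535 -.107 .038
```

```text
t 3.7 shift [-0.0003 -0.0016  0.0111] yaw y-axis deg 74.62558704481371 z [-0.0018  0.0003 -1.    ] j7 1.6792355632719167 gap 0.6471683734609378 F [-0.2212  0.3432  0.7205] 0.0
```

In the tool's units: 0.011 m / 0.75 = 0.0147, -0.001 m / 0.75 = -0.0013.

Call:
{"op": "jog_arm", "data": {"segments": [[[0,-0.0013,0.0147],0,0.65],[[0,-0.0013,0.0147],0,0.2],[[0,-0.0013,0.0147],0,0.2],[[0,-0.0013,0.0147],0,0.2],[[0,-0.0013,0.0147],0,0.2]], "clamp_n": 60}}

```text
time_s: 4.2
position: [0.4542, -0.1069, 0.0401]
orientation: [0.001, 0.134, 0.991, 0.0]
ft_force: [-1.0, -1.0, 6.2]
finger_gap: 0.29
grasp_force: 58.8
```

```bash
python3 d.py .4535 -.107 .038
```

```text
t 4.2 shift [ 0.0007 -0.0003  0.0021] yaw y-axis deg 74.58454150034866 z [ 0.0021  0.     -1.    ] j7 1.6929786379915497 gap 0.29043961187168493 F [-1.0221 -1.0133  6.2011] 58.78822389990091
```

In the tool's units: -0.12 m / 0.75 = -0.16, -0.1 m / 0.75 = -0.1333.

Call:
{"op": "jog_arm", "data": {"segments": [[[0,0,-0.0667],0,0.2],[[0,0,-0.1333],0,0.2],[[0,0,-0.16],0,0.2],[[0,0,-0.16],0,0.2]]}}

```text
time_s: 4.6
position: [0.4556, -0.107, 0.1624]
orientation: [0.004, 0.134, 0.991, 0.001]
ft_force: [0.1, 0.4, -1.6]
finger_gap: 0.285
grasp_force: 59.9
```

```bash
python3 d.py .650 -.106 .16
```

```text
t 4.6 shift [-0.1871  0.0526  0.0038] yaw y-axis deg 74.59464621068925 z [ 0.0074  0.0005 -1.    ] j7 1.5633652471755788 gap 0.2854020258556458 F [ 0.1309  0.424  -1.5922] 59.90567902335897
```

In the tool's units: -0.187 m / 0.75 = -0.2493, 0.053 m / 0.75 = 0.0707, 0.143 rad / 6.2832 = 0.0228.

Call:
{"op": "jog_arm", "data": {"segments": [[[-0.2493,0.0707,0],0.0228,0.2],[[-0.2493,0.0707,0],0.0228,0.2],[[-0.2493,0.0707,0],0.0228,0.2],[[-0.2493,0.0707,0],0.0228,0.2],[[-0.2493,0.0707,0],0.0228,0.2],[[-0.2493,0.0707,0],0.0228,0.2]]}}

```text
time_s: 5.2
position: [0.6472, -0.1051, 0.1569]
orientation: [-0.001, 0.204, 0.979, -0.0]
ft_force: [-1.2, -0.3, -2.3]
finger_gap: 0.286
grasp_force: 59.9
```

```bash
python3 d.py .650 -.106 .125
python3 - <<'E'
from h import *
import cv2
c=camera_info('wrist');i=snapshot('wrist')
cv2.imwrite('pics/h2.png',i)
E
```

```text
t 5.2 shift [-0.003   0.0003  0.0319] yaw y-axis deg 66.43191090551937 z [-0.003  -0.0002 -1.    ] j7 1.4595846495859395 gap 0.28644843144330584 F [-1.1959 -0.2861 -2.2588] 59.86764353932813
```

View pics/h2.png

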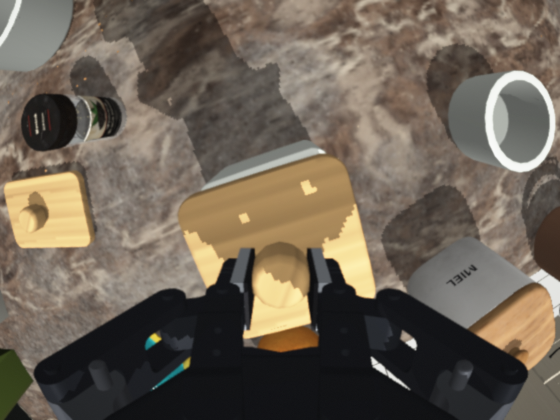

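The held lid covers the jar and its front edge is parallel to the jar's. Lowering.

In the tool's units: 0.03 m / 0.75 = 0.04, 0.02 m / 0.75 = 0.0267.

Call:
{"op": "jog_arm", "data": {"segments": [[[-0.0027,0,0.0267],0,0.2],[[-0.0027,0,0.04],0,0.2],[[-0.0027,0,0.04],0,0.2]]}}

```text
time_s: 5.55
position: [0.647, -0.1059, 0.1271]
orientation: [-0.002, 0.205, 0.979, -0.0]
ft_force: [0.1, -0.5, -1.3]
finger_gap: 0.287
grasp_force: 59.8
```

```bash
python3 d.py .650 -.106 .115
```

```text
t 5.55 shift [-0.0028  0.0011  0.0121] yaw y-axis deg 66.36838755975802 z [-0.0044  0.0007 -1.    ] j7 1.4741143187312074 gap 0.28671860985709197 F [ 0.1006 -0.4679 -1.2676] 59.84205026412383
```

In the tool's units: 0.012 m / 0.75 = 0.016, 0.008 m / 0.75 = 0.0107.

Call:
{"op": "jog_arm", "data": {"segments": [[[-0.002,0,0.0053],0,0.2],[[-0.002,0,0.0107],0,0.2],[[-0.002,0,0.016],0,0.2],[[-0.002,0,0.016],0,0.2]]}}

```text
time_s: 5.95
position: [0.6506, -0.1066, 0.1165]
orientation: [-0.0, 0.204, 0.979, 0.0]
ft_force: [0.0, 0.6, -1.3]
finger_gap: 0.287
grasp_force: 59.9
```

```bash
python3 d.py .650 -.106 .115
```

```text
t 5.95 shift [0.0008 0.0003 0.0015] yaw y-axis deg 66.40834778995928 z [-0.0007  0.0002 -1.    ] j7 1.4802784658414039 gap 0.28673775383921907 F [ 0.0136  0.6054 -1.3497] 59.867723390925676
```

In the tool's units: 0.003 m / 0.75 = 0.004, 0.002 m / 0.75 = 0.0027.

Call:
{"op": "jog_arm", "data": {"segments": [[[0,0,0.0027],0,0.2],[[0,0,0.004],0,0.2],[[0,0,0.004],0,0.2]]}}

```text
time_s: 6.25
position: [0.6512, -0.1067, 0.1153]
orientation: [0.0, 0.205, 0.979, 0.0]
ft_force: [-3.5, 0.3, 7.7]
finger_gap: 0.283
grasp_force: 60.8
```

```bash
python3 d.py .650 -.106 .115
```

```text
t 6.25 shift [0.0014 0.0002 0.0003] yaw y-axis deg 66.39778853694892 z [ 0.0006  0.0005 -1.    ] j7 1.4815599892172098 gap 0.28318745096720216 F [-3.4849  0.3352  7.723 ] 60.76898801838979
```

In the tool's units: -0.1 m / 0.75 = -0.1333, -0.05 m / 0.75 = -0.0667.

Call:
{"op": "jog_arm", "data": {"segments": [[[0,0,0.0013],0,0.6],[[0,0,0.0013],0,0.6],[[0,0,0],0,0.6],[[0,0,-0.0667],0,0.6],[[0,0,-0.1333],0,0.6],[[0,0,-0.1333],0,0.6]]}}

```text
time_s: 6.85
position: [0.6551, -0.1083, 0.2216]
orientation: [0.006, 0.205, 0.979, 0.001]
ft_force: [0.6, -1.0, 0.2]
finger_gap: 0.598
grasp_force: 0.0
```

```bash
python3 d.py .557 -.337 .12
python3 - <<'E'
from h import *
import cv2
c=camera_info('wrist');i=snapshot('wrist')
cv2.imwrite('pics/h3.png',i[100:400,60:460])
E
```

```text
t 6.85 shift [-0.0007 -0.2493  0.1006] yaw y-axis deg 66.36189333586324 z [ 0.0126 -0.0013 -0.9999] j7 1.4381831287595215 gap 0.5978242078531352 F [ 0.5791 -0.971   0.2187] 0.0
```

View pics/h3.png

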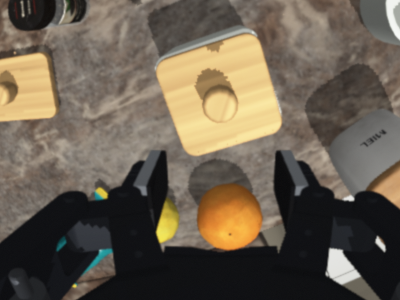

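The square lid sits flush, at crop (219,95). Now the oblong lid.

In the tool's units: -0.249 m / 0.75 = -0.332, 0.05 m / 0.75 = 0.0667.

Call:
{"op": "jog_arm", "data": {"segments": [[[0,-0.332,0],0,0.65],[[0,-0.332,0],0,0.65],[[0,-0.332,0],0,0.65],[[0,-0.332,0],0,0.65],[[0,-0.332,0],0,0.65],[[0,-0.332,0.0667],0,0.65],[[0,-0.332,0.1333],0,0.65],[[0,-0.332,0.1333],0,0.65]]}}

```text
time_s: 7.7
position: [0.5464, -0.3318, 0.1065]
orientation: [-0.007, 0.205, 0.979, 0.002]
ft_force: [-0.4, 1.2, -0.6]
finger_gap: 0.649
grasp_force: 0.0
```

```bash
python3 d.py .557 -.337 .041
python3 - <<'E'
from h import *
import cv2
c=camera_info('wrist');i=snapshot('wrist')
for X in ([.557,-.337,.048],):
  u=proj(c,np.array(X),True);print(u)
cv2.imwrite('pics/h4.png',i)
# wood mask: board moments on z=.02
m=cv2.inRange(cv2.cvtColor(i,cv2.COLOR_BGR2HSV),(10,70,90),(28,200,255))
n,l,s,ce=cv2.connectedComponentsWithStats(m)
k=l[int(u[1])+8,int(u[0])+25];print(k,s[k],ce[k])
P=np.argwhere(l==k)[::7];Q=np.array([atz(c,x,y,.02,True)[:2] for y,x in P],np.float32)
print(cv2.minAreaRect(Q*1000))
E
```

```text
t 7.7 shift [-0.0128 -0.0006  0.0653] yaw y-axis deg 66.38753945985509 z [-0.0126  0.0065 -0.9999] j7 1.8865307272334992 gap 0.6490408153851622 F [-0.447   1.2485 -0.5603] 0.0
(np.float64(278.671643067109), np.float64(252.01135548681543))
91 [  142   152   217   146 17310] [268.4756788  226.47787406]
((545.8820190429688, -354.28131103515625), (157.1116485595703, 97.48698425292969), 56.90828323364258)
```

Call:
{"op": "jog_arm", "data": {"segments": [[[0,0,0],0,0.65],[[0,0,0],0,0.65]]}}

```text
time_s: 7.95
position: [0.5529, -0.3357, 0.1167]
orientation: [0.002, 0.204, 0.979, -0.001]
ft_force: [0.3, -0.2, -0.9]
finger_gap: 0.652
grasp_force: 0.0
```

```bash
python3 d.py .557 -.337 .041
python3 - <<'E'
from h import *
import cv2
c=camera_info('wrist');i=snapshot('wrist')
u=proj(c,np.array([.557,-.337,.048]),True);print(u)
cv2.drawMarker(i,(int(u[0]),int(u[1])),(0,0,255),0,8)
cv2.imwrite('pics/h5.png',cv2.resize(i[140:380,120:440],None,fx=2.5,fy=2.5))
E
```

```text
t 7.95 shift [-0.004   0.0005  0.0757] yaw y-axis deg 66.42861610301973 z [ 0.0038 -0.002  -1.    ] j7 1.8857938007969521 gap 0.651588360068897 F [ 0.3331 -0.1738 -0.9115] 0.0
(np.float64(280.27692574612166), np.float64(233.35420336942477))
```

View pics/h5.png

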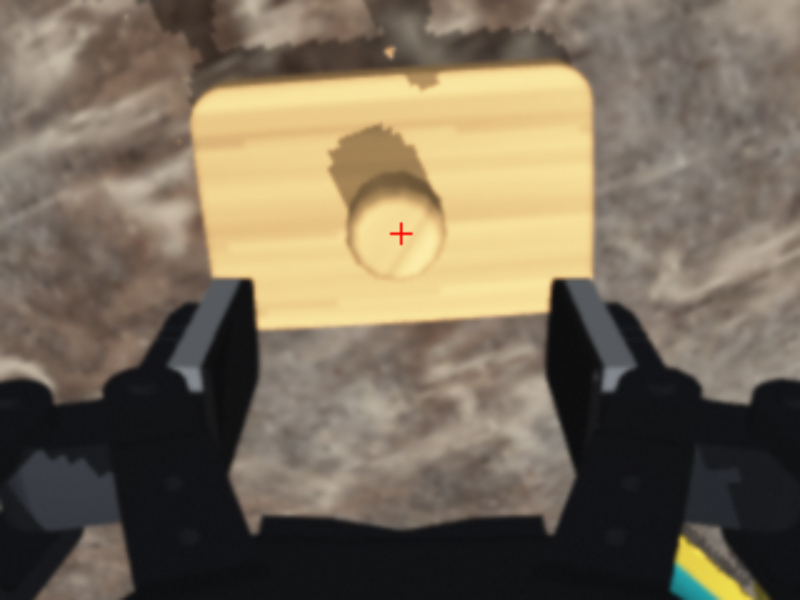

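The predicted knob mark (401,234) lies on the seen knob (397,238), within 1 mm. Descending and gripping.

In the tool's units: 0.06 m / 0.75 = 0.08, 0.05 m / 0.75 = 0.0667.

Call:
{"op": "jog_arm", "data": {"segments": [[[-0.004,0,0.0667],0,0.65],[[-0.004,0,0.08],0,0.65],[[-0.004,0,0.08],0,0.65]]}}

```text
time_s: 8.3
position: [0.5532, -0.3353, 0.0533]
orientation: [-0.001, 0.204, 0.979, 0.0]
ft_force: [0.6, -0.7, -0.1]
finger_gap: 0.649
grasp_force: 0.0
```

```bash
python3 d.py .557 -.337 .041
```

```text
t 8.3 shift [-0.0041 -0.      0.0123] yaw y-axis deg 66.42667153009788 z [-0.0024  0.0014 -1.    ] j7 1.9169204522423369 gap 0.6488101622254586 F [ 0.5588 -0.7161 -0.1097] 0.0
```

In the tool's units: 0.011 m / 0.75 = 0.0147, -0.003 m / 0.75 = -0.004.

Call:
{"op": "jog_arm", "data": {"segments": [[[-0.004,0,0.0147],0,0.65],[[-0.004,0,0.0147],0,0.65],[[-0.004,0,0.0147],0,0.2],[[-0.004,0,0.0147],0,0.2],[[-0.004,0,0.0147],0,0.2],[[-0.004,0,0.0147],0,0.2]]}}

```text
time_s: 8.9
position: [0.5573, -0.3378, 0.0442]
orientation: [0.001, 0.205, 0.979, -0.0]
ft_force: [-1.0, 0.9, 5.9]
finger_gap: 0.283
grasp_force: 59.0
```

```bash
python3 d.py .557 -.337 .041
```

```text
t 8.9 shift [0.0006 0.0006 0.0032] yaw y-axis deg 66.39579166397816 z [ 0.0015 -0.0006 -1.    ] j7 1.9218345298482016 gap 0.28302199713587844 F [-0.9954  0.8811  5.928 ] 59.00426947628148
```

In the tool's units: -0.18 m / 0.75 = -0.24, -0.05 m / 0.75 = -0.0667.

Call:
{"op": "jog_arm", "data": {"segments": [[[0,0,-0.0667],0,0.2],[[0,0,-0.1333],0,0.2],[[0,0,-0.2],0,0.2],[[0,0,-0.24],0,0.2],[[0,0,-0.24],0,0.2]]}}

```text
time_s: 9.4
position: [0.5588, -0.3391, 0.2286]
orientation: [0.005, 0.205, 0.979, -0.001]
ft_force: [-0.2, -0.8, -1.0]
finger_gap: 0.289
grasp_force: 59.7
```

```bash
python3 d.py .442 .1025 .22
```

```text
t 9.4 shift [0.2841 0.3578 0.0059] yaw y-axis deg 66.37865276854768 z [ 0.0086 -0.0039 -1.    ] j7 1.8340844279287227 gap 0.28933736104450397 F [-0.1526 -0.8476 -1.0339] 59.6917593019316
```

In the tool's units: 0.358 m / 0.75 = 0.4773, 0.284 m / 0.75 = 0.3787, 0.291 rad / 6.2832 = 0.0463.

Call:
{"op": "jog_arm", "data": {"segments": [[[0.3787,0.4773,0],0.0463,0.2],[[0.3787,0.4773,0],0.0463,0.2],[[0.3787,0.4773,0],0.0463,0.2],[[0.3787,0.4773,0],0.0463,0.2],[[0.3787,0.4773,0],0.0463,0.2],[[0.3787,0.4773,0],0.0463,0.2],[[0.3787,0.4773,0],0.0463,0.2],[[0.3787,0.4773,0],0.0463,0.2]]}}

```text
time_s: 10.2
position: [0.4527, 0.0511, 0.2223]
orientation: [-0.0, 0.344, 0.939, -0.0]
ft_force: [1.3, 1.4, -1.8]
finger_gap: 0.285
grasp_force: 59.6
```

```bash
python3 d.py .442 .1025 .22
```

```text
t 10.2 shift [0.0414 0.0323 0.0023] yaw y-axis deg 49.73614017972533 z [-0.0009 -0.0001 -1.    ] j7 0.7102382938949982 gap 0.28499753190960714 F [ 1.2708  1.3659 -1.8044] 59.636144370033435
```

In the tool's units: 0.041 m / 0.75 = 0.0547, 0.032 m / 0.75 = 0.0427.

Call:
{"op": "jog_arm", "data": {"segments": [[[0.0547,0.0427,0],0,0.2],[[0.0547,0.0427,0],0,0.2],[[0.0547,0.0427,0],0,0.2],[[0.0547,0.0427,0],0,0.2]]}}

```text
time_s: 10.6
position: [0.4436, 0.099, 0.2225]
orientation: [-0.0, 0.345, 0.939, -0.001]
ft_force: [0.0, -0.6, -1.2]
finger_gap: 0.289
grasp_force: 59.6
```

```bash
python3 d.py .442 .1025 .12
python3 - <<'E'
from h import *
import cv2,pickle
c=camera_info('wrist');i=snapshot('wrist');cv2.imwrite('pics/h6.png',i);pickle.dump(c,open('h6.pkl','wb'))
E
```

```text
t 10.6 shift [0.0034 0.0017 0.1025] yaw y-axis deg 49.64965676887867 z [-0.0008 -0.0008 -1.    ] j7 0.5908427569764958 gap 0.2886800191042047 F [ 0.0205 -0.6078 -1.1827] 59.648925743786094
```

In the tool's units: 0.11 m / 0.75 = 0.1467, 0.1 m / 0.75 = 0.1333.

Call:
{"op": "jog_arm", "data": {"segments": [[[0.0013,0.0013,0.0667],0,0.2],[[0.0013,0.0013,0.1333],0,0.2],[[0.0013,0.0013,0.1467],0,0.2],[[0.0013,0.0013,0.1467],0,0.2]]}}

```text
time_s: 11.05
position: [0.4428, 0.1, 0.112]
orientation: [-0.001, 0.345, 0.938, -0.002]
ft_force: [0.5, -0.1, -0.3]
finger_gap: 0.281
grasp_force: 59.7
```

```bash
python3 d.py .442 .1025 .0935
```

```text
t 11.05 shift [0.0023 0.0015 0.0185] yaw y-axis deg 49.58561162104358 z [-0.0036 -0.0024 -1.    ] j7 0.7107552746127117 gap 0.28071039267392395 F [ 0.5211 -0.1088 -0.3215] 59.707044547867554
```

In the tool's units: 0.015 m / 0.75 = 0.02, 0.011 m / 0.75 = 0.0147.

Call:
{"op": "jog_arm", "data": {"segments": [[[0.0013,0.0013,0.004],0,0.2],[[0.0013,0.0013,0.0093],0,0.2],[[0.0013,0.0013,0.0147],0,0.2],[[0.0013,0.0013,0.0147],0,0.2],[[0.0013,0.0013,0.02],0,0.2],[[0.0013,0.0013,0.02],0,0.2]]}}

```text
time_s: 11.65
position: [0.4434, 0.1032, 0.0978]
orientation: [-0.0, 0.344, 0.939, -0.0]
ft_force: [-0.5, 1.2, -1.5]
finger_gap: 0.286
grasp_force: 59.7
```

```bash
python3 d.py .442 .1025 .0935
```

```text
t 11.65 shift [ 0.0006 -0.0014  0.0043] yaw y-axis deg 49.74080853584525 z [-0.0002  0.     -1.    ] j7 0.7270852610977663 gap 0.28577978706788515 F [-0.5472  1.2024 -1.5394] 59.72012793572503
```

In the tool's units: 0.004 m / 0.75 = 0.0053, 0.002 m / 0.75 = 0.0027.

Call:
{"op": "jog_arm", "data": {"segments": [[[0,0,0.0027],0,0.2],[[0,0,0.0053],0,0.2],[[0,0,0.0053],0,0.2],[[0,0,0.0053],0,0.2]]}}

```text
time_s: 12.05
position: [0.4436, 0.1032, 0.0941]
orientation: [-0.0, 0.344, 0.939, 0.0]
ft_force: [-1.3, 0.2, 4.4]
finger_gap: 0.283
grasp_force: 60.3
```

```bash
python3 d.py .442 .1025 .0935
```

```text
t 12.05 shift [ 0.0008 -0.0016  0.0006] yaw y-axis deg 49.733579247287956 z [ 0.      0.0003 -1.    ] j7 0.7319012336768222 gap 0.28269969620760055 F [-1.339   0.1546  4.4304] 60.28356023793094
```

In the tool's units: -0.13 m / 0.75 = -0.1733, -0.1 m / 0.75 = -0.1333.

Call:
{"op": "jog_arm", "data": {"segments": [[[0,0,0],0,0.6],[[0,0,0],0,0.6],[[0,0,-0.0067],0,0.6],[[0,0,-0.0667],0,0.6],[[0,0,-0.1333],0,0.6],[[0,0,-0.1733],0,0.6],[[0,0,-0.1733],0,0.6]]}}

```text
time_s: 12.75
position: [0.4462, 0.1039, 0.2283]
orientation: [0.003, 0.344, 0.939, 0.003]
ft_force: [0.7, 0.1, -1.0]
finger_gap: 0.598
grasp_force: 0.0
```

```bash
python3 d.py .389 .252 .12
python3 - <<'E'
from h import *
import cv2,pickle
c=camera_info('wrist');i=snapshot('wrist');cv2.imwrite('pics/h7.png',i);pickle.dump(c,open('h7.pkl','wb'))
E
```

```text
t 12.75 shift [0.1397 0.0751 0.1085] yaw y-axis deg 49.71634353701235 z [ 0.0076  0.0043 -1.    ] j7 0.587397626182638 gap 0.5983194042406058 F [ 0.7223  0.1031 -0.9613] 0.0
```

The manual's scale: shifts go in shares of 750 mm and turns go in shares of 2 pi rad. Converting my numbers, 0.14 m / 0.75 = 0.1867, 0.1 m / 0.75 = 0.1333.

Call:
{"op": "jog_arm", "data": {"segments": [[[0.1867,0.1027,0],0,0.65],[[0.1867,0.1027,0],0,0.65],[[0.1867,0.1027,0],0,0.65],[[0.1867,0.1027,0.04],0,0.65],[[0.1867,0.1027,0.1067],0,0.65],[[0.1867,0.1027,0.1333],0,0.65],[[0.1867,0.1027,0.1333],0,0.65],[[0.1867,0.1027,0.1333],0,0.65]]}}

```text
time_s: 13.6
position: [0.3862, 0.2518, 0.1235]
orientation: [-0.0, 0.344, 0.939, -0.001]
ft_force: [0.3, 0.6, 0.7]
finger_gap: 0.654
grasp_force: 0.0
```

```bash
python3 d.py .389 .252 .041
python3 - <<'E'
from h import *
import cv2,pickle
c=camera_info('wrist');i=snapshot('wrist');cv2.imwrite('pics/h8.png',i)
g=cv2.cvtColor(i,cv2.COLOR_BGR2GRAY)
u=proj(c,np.array([.389,.252,.048]),True);print('pred',u)
e=proj(c,np.array([.389,.252,.048])+[.0135,0,0],True);print('r',np.hypot(e[0]-u[0],e[1]-u[1]))
j=i.copy();cv2.drawMarker(j,(int(u[0]),int(u[1])),(0,0,255),0,8)
o=cv2.imread('pics/h7.png')
cv2.imwrite('pics/h8b.png',np.hstack([cv2.resize(o[60:360,80:480],(400,300)),cv2.resize(j[100:400,80:480],(400,300))]))
E
```

```text
t 13.6 shift [-0.002   0.0021  0.0825] yaw y-axis deg 49.70148907980599 z [-0.0013 -0.0016 -1.    ] j7 0.29832164435709674 gap 0.6540355547234095 F [0.2882 0.5804 0.7133] 0.0
pred (np.float64(282.73175250411117), np.float64(227.17492498394256))
r 19.263653336094045
```

View pics/h8b.png

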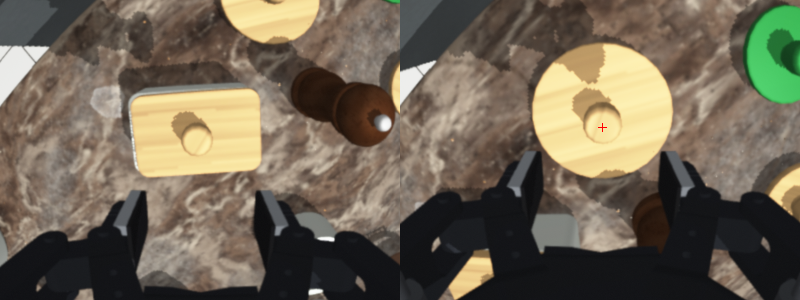

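The left half shows the oblong lid flat on its jar. On the right, the large lid's knob (602,125) matches the predicted (602,127). Descending.

In the tool's units: 0.07 m / 0.75 = 0.0933, -0.002 m / 0.75 = -0.0027.

Call:
{"op": "jog_arm", "data": {"segments": [[[-0.0027,0.0013,0.0667],0,0.65],[[-0.0027,0.0013,0.0933],0,0.65],[[-0.0027,0.0013,0.0933],0,0.65]]}}

```text
time_s: 13.95
position: [0.3881, 0.2512, 0.0531]
orientation: [-0.001, 0.344, 0.939, -0.001]
ft_force: [0.2, 0.6, 0.5]
finger_gap: 0.651
grasp_force: 0.0
```

```bash
python3 d.py .389 .252 .042
```

```text
t 13.95 shift [-0.0002  0.0012  0.0111] yaw y-axis deg 49.708661844918566 z [-0.0019 -0.0016 -1.    ] j7 0.36941316261457247 gap 0.6510889332049591 F [0.1815 0.606  0.5172] 0.0
```

In the tool's units: 0.01 m / 0.75 = 0.0133, 0.001 m / 0.75 = 0.0013.

Call:
{"op": "jog_arm", "data": {"segments": [[[0,0.0013,0.0133],0,0.65],[[0,0.0013,0.0133],0,0.65],[[0,0.0013,0.0133],0,0.2],[[0,0.0013,0.0133],0,0.2],[[0,0.0013,0.0133],0,0.2],[[0,0.0013,0.0133],0,0.2]]}}

```text
time_s: 14.55
position: [0.3898, 0.253, 0.0451]
orientation: [0.0, 0.344, 0.939, 0.001]
ft_force: [-2.3, -1.1, 9.6]
finger_gap: 0.285
grasp_force: 58.4
```

```bash
python3 d.py .389 .252 .042
```

```text
t 14.55 shift [-0.0001 -0.0013  0.0031] yaw y-axis deg 49.721828391411655 z [ 0.0009  0.0013 -1.    ] j7 0.3774898240554167 gap 0.2850768327865942 F [-2.3386 -1.0611  9.5946] 58.43955522752367
```

Call:
{"op": "jog_arm", "data": {"segments": [[[0,0,-0.0533],0,0.2],[[0,0,-0.12],0,0.2],[[0,0,-0.1867],0,0.2],[[0,0,-0.2533],0,0.2],[[0,0,-0.2533],0,0.2]]}}

```text
time_s: 15.05
position: [0.3924, 0.2548, 0.2408]
orientation: [0.002, 0.344, 0.939, 0.006]
ft_force: [0.6, -0.5, -1.3]
finger_gap: 0.283
grasp_force: 59.8
```

```bash
python3 d.py .363 -.2655 .24
```

```text
t 15.05 shift [-0.3141 -0.4159 -0.0045] yaw y-axis deg 49.703658412900474 z [ 0.0087  0.0096 -0.9999] j7 0.22275827400529372 gap 0.28304563549607137 F [ 0.5733 -0.4879 -1.272 ] 59.81403261073865
```

In the tool's units: -0.225 m / 0.75 = -0.3, -0.111 m / 0.75 = -0.148.

Call:
{"op": "jog_arm", "data": {"segments": [[[-0.3,-0.148,0],0,0.2],[[-0.3,-0.148,0],0,0.2],[[-0.3,-0.148,0],0,0.2],[[-0.3,-0.148,0],0,0.2],[[-0.3,-0.148,0],0,0.2],[[-0.3,-0.148,0],0,0.2]]}}

```text
time_s: 15.65
position: [0.4906, 0.0152, 0.2343]
orientation: [0.001, 0.349, 0.937, -0.001]
ft_force: [0.2, 0.7, -0.7]
finger_gap: 0.284
grasp_force: 59.8
```

```bash
python3 d.py .363 -.2655 .235
```

```text
t 15.65 shift [-0.0872 -0.2958 -0.0002] yaw y-axis deg 49.12911104925579 z [ 0.0019 -0.0026 -1.    ] j7 0.8347508901460177 gap 0.2844292152648595 F [ 0.1738  0.6899 -0.7058] 59.78537735296413
```

In the tool's units: -0.296 m / 0.75 = -0.3947, -0.087 m / 0.75 = -0.116.

Call:
{"op": "jog_arm", "data": {"segments": [[[-0.116,-0.3947,0],0,0.2],[[-0.116,-0.3947,0],0,0.2],[[-0.116,-0.3947,0],0,0.2],[[-0.116,-0.3947,0],0,0.2],[[-0.116,-0.3947,0],0,0.2],[[-0.116,-0.3947,0],0,0.2],[[-0.116,-0.3947,0],0,0.2],[[-0.116,-0.3947,0],0,0.2]]}}

```text
time_s: 16.45
position: [0.3632, -0.2605, 0.2338]
orientation: [-0.0, 0.346, 0.938, 0.0]
ft_force: [0.6, 0.6, -1.0]
finger_gap: 0.283
grasp_force: 59.8
```

```bash
python3 d.py .363 -.2655 .14
```

```text
t 16.45 shift [-0.0031 -0.0039  0.0938] yaw y-axis deg 49.49668086350891 z [-0.0002  0.0003 -1.    ] j7 1.4795533645161851 gap 0.28294710598861056 F [ 0.6045  0.6225 -1.0283] 59.80241968296468
```

Call:
{"op": "jog_arm", "data": {"segments": [[[-0.0013,-0.0027,0.0533],0,0.2],[[-0.0013,-0.0027,0.1067],0,0.2],[[-0.0013,-0.0027,0.1267],0,0.2],[[-0.0013,-0.0027,0.1267],0,0.2],[[-0.0013,-0.0027,0.1267],0,0.2]]}}

```text
time_s: 16.95
position: [0.3646, -0.2607, 0.1391]
orientation: [-0.0, 0.343, 0.939, 0.0]
ft_force: [0.1, -0.1, -0.1]
finger_gap: 0.283
grasp_force: 59.8
```

```bash
python3 d.py .363 -.2655 .1195
```

```text
t 16.95 shift [-0.0019 -0.0047  0.0196] yaw y-axis deg 49.84548280646814 z [-0.0003  0.0004 -1.    ] j7 1.6862627874297225 gap 0.2825581103577168 F [ 0.1312 -0.1346 -0.099 ] 59.80128808761947
```

Call:
{"op": "jog_arm", "data": {"segments": [[[-0.0013,-0.0053,0],0,0.2],[[-0.0013,-0.0053,0.004],0,0.2],[[-0.0013,-0.0053,0.004],0,0.2]]}}

```text
time_s: 17.25
position: [0.3623, -0.2655, 0.1364]
orientation: [0.001, 0.344, 0.939, 0.0]
ft_force: [-0.3, 0.3, -1.4]
finger_gap: 0.286
grasp_force: 59.8
```

```bash
python3 d.py .363 -.2655 .1195
```

```text
t 17.25 shift [-0.0005  0.0004  0.0169] yaw y-axis deg 49.72861310445805 z [ 0.0014 -0.     -1.    ] j7 1.7045379605474704 gap 0.2855240105550563 F [-0.302   0.2797 -1.446 ] 59.804217112250626
```

In the tool's units: 0.014 m / 0.75 = 0.0187, 0.012 m / 0.75 = 0.016.

Call:
{"op": "jog_arm", "data": {"segments": [[[0,0,0.0053],0,0.2],[[0,0,0.0107],0,0.2],[[0,0,0.016],0,0.2],[[0,0,0.0187],0,0.2],[[0,0,0.0187],0,0.2],[[0,0,0.0187],0,0.2]]}}

```text
time_s: 17.85
position: [0.3619, -0.2656, 0.1219]
orientation: [-0.0, 0.344, 0.939, -0.0]
ft_force: [-0.3, -0.2, -1.2]
finger_gap: 0.283
grasp_force: 59.8
```

```bash
python3 d.py .363 -.2655 .1195
```

```text
t 17.85 shift [-0.0008  0.0008  0.0024] yaw y-axis deg 49.722331545166675 z [-0.0002 -0.     -1.    ] j7 1.7330940039819913 gap 0.28270491274757914 F [-0.2732 -0.2037 -1.2201] 59.801108844112605
```

In the tool's units: 0.003 m / 0.75 = 0.004, 0.002 m / 0.75 = 0.0027.

Call:
{"op": "jog_arm", "data": {"segments": [[[0,0,0.0027],0,0.2],[[0,0,0.004],0,0.2],[[0,0,0.004],0,0.2]]}}

```text
time_s: 18.15
position: [0.3622, -0.2657, 0.1201]
orientation: [0.0, 0.344, 0.939, 0.001]
ft_force: [-5.2, 3.8, 18.8]
finger_gap: 0.284
grasp_force: 61.9
```

```bash
python3 d.py .363 -.2655 .1195
```

```text
t 18.15 shift [-0.0005  0.0007  0.0006] yaw y-axis deg 49.705883235296085 z [ 0.001   0.0012 -1.    ] j7 1.739403592945895 gap 0.2837950327917854 F [-5.1801  3.8444 18.7839] 61.93946759914979
```

Call:
{"op": "jog_arm", "data": {"segments": [[[0,0,-0.0013],0,0.2],[[0,0,-0.0013],0,0.6],[[0,0,-0.0013],0,0.6],[[0,0,-0.0067],0,0.6],[[0,0,-0.0667],0,0.6],[[0,0,-0.1333],0,0.6],[[0,0,-0.1733],0,0.6],[[0,0,-0.1733],0,0.6]]}}

```text
time_s: 18.95
position: [0.3641, -0.267, 0.2528]
orientation: [0.004, 0.344, 0.939, 0.001]
ft_force: [-0.0, 0.6, 0.4]
finger_gap: 0.6
grasp_force: 0.0
```

```bash
python3 d.py .5815 .339 .25
python3 - <<'E'
from h import *
import cv2
cv2.imwrite('pics/h9.png',snapshot('wrist'))
E
```

```text
t 18.95 shift [0.2259 0.6029 0.0036] yaw y-axis deg 49.72467233698322 z [ 0.0078 -0.0015 -1.    ] j7 1.4783426201075314 gap 0.6004107053966536 F [-0.0336  0.6292  0.3772] 0.0
```

In the tool's units: 0.604 m / 0.75 = 0.8053, 0.33 m / 0.75 = 0.44.

Call:
{"op": "jog_arm", "data": {"segments": [[[0.12,0.44,0],0,0.6],[[0.12,0.44,0],0,0.6],[[0.12,0.44,0],0,0.6],[[0.12,0.44,0],0,0.6],[[0.12,0.44,0],0,0.6],[[0.12,0.44,0],0,0.6],[[0.3013,0.8053,0],0,0.6],[[0.3013,0.8053,0],0,0.6]]}}

```text
time_s: 19.8
position: [0.5146, 0.1045, 0.2474]
orientation: [-0.001, 0.344, 0.939, -0.001]
ft_force: [0.6, -0.5, 0.6]
finger_gap: 0.594
grasp_force: 0.0
```

```bash
python3 d.py .5815 .339 .25
```

```text
t 19.8 shift [ 0.1006  0.2221 -0.0031] yaw y-axis deg 49.709664769650594 z [-0.0025 -0.0011 -1.    ] j7 0.7047946502153467 gap 0.593826131129523 F [ 0.5532 -0.5039  0.6296] 0.0
```

In the tool's units: 0.22 m / 0.75 = 0.2933, 0.12 m / 0.75 = 0.16.

Call:
{"op": "jog_arm", "data": {"segments": [[[0.132,0.2933,0],0,0.65],[[0.132,0.2933,0],0,0.65],[[0.132,0.2933,0],0,0.65],[[0.132,0.2933,0],0,0.65],[[0.132,0.2933,0],0,0.65],[[0.132,0.2933,0.0667],0,0.65],[[0.132,0.2933,0.1333],0,0.65],[[0.132,0.2933,0.16],0,0.65]]}}

```text
time_s: 20.6
position: [0.5778, 0.333, 0.1215]
orientation: [-0.003, 0.344, 0.939, -0.004]
ft_force: [-1.0, 0.3, -0.2]
finger_gap: 0.651
grasp_force: 0.0
```

Call:
{"op": "jog_arm", "data": {"segments": [[[0,0,0],0,0.65]]}}

```text
time_s: 20.7
position: [0.5783, 0.3329, 0.123]
orientation: [-0.003, 0.344, 0.939, -0.004]
ft_force: [0.6, -0.8, 0.7]
finger_gap: 0.648
grasp_force: 0.0
```

```bash
python3 d.py .5815 .339 .042
python3 - <<'E'
from h import *
import cv2
c=camera_info('wrist');i=snapshot('wrist')
u=proj(c,np.array([.5805,.339,.048]),True);print('pred',u)
cv2.drawMarker(i,(int(u[0]),int(u[1])),(0,0,255),0,8)
o=cv2.imread('pics/h9.png')
cv2.imwrite('pics/h10.png',np.hstack([cv2.resize(o[60:360,80:480],(400,300)),i[100:400,80:480]]))
E
```

```text
t 20.7 shift [0.0013 0.0076 0.081 ] yaw y-axis deg 49.72689360090231 z [-0.0085 -0.006  -0.9999] j7 0.5027408602889412 gap 0.6476089746440616 F [ 0.5576 -0.7799  0.6812] 0.0
pred (np.float64(289.9864707710501), np.float64(221.5703273424328))
```

View pics/h10.png

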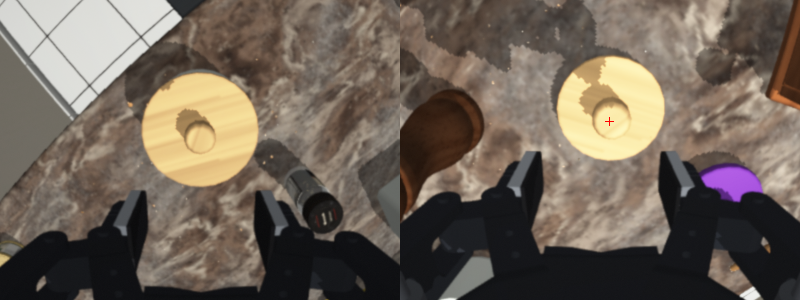

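The left half shows the large lid seated on its jar. On the right, the small lid's knob (611,121) matches the mark (610,121); the purple disc stands clear at right. Descending.

In the tool's units: 0.065 m / 0.75 = 0.0867, 0.001 m / 0.75 = 0.0013.

Call:
{"op": "jog_arm", "data": {"segments": [[[0.0013,0.0027,0.0533],0,0.65],[[0.0013,0.0027,0.0867],0,0.65],[[0.0013,0.0027,0.0867],0,0.65],[[0.0013,0.0027,0.0867],0,0.65]]}}

```text
time_s: 21.15
position: [0.5832, 0.3371, 0.0655]
orientation: [0.001, 0.344, 0.939, 0.001]
ft_force: [-0.1, 0.4, 0.7]
finger_gap: 0.65
grasp_force: 0.0
```

```bash
python3 d.py .581 .3395 .042
```

```text
t 21.15 shift [0.0033 0.0004 0.0235] yaw y-axis deg 49.709446898926586 z [ 0.0015  0.0008 -1.    ] j7 0.528118587441927 gap 0.649913497950451 F [-0.0937  0.3751  0.6598] 0.0
```

In the tool's units: 0.022 m / 0.75 = 0.0293, 0.003 m / 0.75 = 0.004.

Call:
{"op": "jog_arm", "data": {"segments": [[[0.004,0,0.0293],0,0.65],[[0.004,0,0.0293],0,0.65],[[0.004,0,0.0293],0,0.65]]}}

```text
time_s: 21.45
position: [0.5808, 0.3392, 0.0438]
orientation: [0.001, 0.344, 0.939, 0.001]
ft_force: [-0.0, -0.4, 1.3]
finger_gap: 0.648
grasp_force: 0.0
```

```bash
python3 d.py .581 .3395 .042
```

```text
t 21.45 shift [0.     0.0004 0.0018] yaw y-axis deg 49.73026872498719 z [ 0.0016  0.0011 -1.    ] j7 0.5336575141734553 gap 0.6477079796596129 F [-0.0243 -0.4359  1.2569] 0.0
```

In the tool's units: 0.001 m / 0.75 = 0.0013.

Call:
{"op": "jog_arm", "data": {"segments": [[[0,0,0.0013],0,0.2],[[0,0,0.0013],0,0.2],[[0,0,0.0013],0,0.2],[[0,0,0.0013],0,0.2]]}}

```text
time_s: 21.85
position: [0.5808, 0.3392, 0.0425]
orientation: [0.001, 0.344, 0.939, 0.001]
ft_force: [-0.2, -0.2, 5.8]
finger_gap: 0.286
grasp_force: 58.8
```

Call:
{"op": "jog_arm", "data": {"segments": [[[0,0,-0.0533],0,0.2],[[0,0,-0.12],0,0.2],[[0,0,-0.1867],0,0.2],[[0,0,-0.2267],0,0.2],[[0,0,-0.2267],0,0.2]]}}

```text
time_s: 22.35
position: [0.5828, 0.3398, 0.2171]
orientation: [0.003, 0.344, 0.939, 0.004]
ft_force: [0.6, -0.1, -0.3]
finger_gap: 0.289
grasp_force: 59.5
```

```bash
python3 d.py .652 .1075 .21
```

```text
t 22.35 shift [-0.203  -0.1325  0.0064] yaw y-axis deg 49.69899961596168 z [ 0.0081  0.0058 -1.    ] j7 0.4632920430660391 gap 0.288606249365258 F [ 0.6473 -0.116  -0.2952] 59.506224039942026
```

In the tool's units: -0.203 m / 0.75 = -0.2707, -0.132 m / 0.75 = -0.176.

Call:
{"op": "jog_arm", "data": {"segments": [[[-0.2707,-0.176,0],0,0.2],[[-0.2707,-0.176,0],0,0.2],[[-0.2707,-0.176,0],0,0.2],[[-0.2707,-0.176,0],0,0.2],[[-0.2707,-0.176,0],0,0.2],[[-0.2707,-0.176,0.0533],0,0.2],[[-0.2707,-0.176,0.1067],0,0.2],[[-0.2707,-0.176,0.1133],0,0.2]]}}

```text
time_s: 23.15
position: [0.6453, 0.1062, 0.1203]
orientation: [-0.004, 0.344, 0.939, -0.003]
ft_force: [-0.3, -0.0, -2.2]
finger_gap: 0.286
grasp_force: 59.4
```

Call:
{"op": "jog_arm", "data": {"segments": [[[0,0,0],0,0.2],[[0,0,0],0,0.2]]}}

```text
time_s: 23.35
position: [0.6505, 0.1072, 0.1275]
orientation: [0.001, 0.344, 0.939, 0.001]
ft_force: [0.6, 0.3, -0.3]
finger_gap: 0.29
grasp_force: 59.5
```

```bash
python3 d.py .652 .1077 .104
```

```text
t 23.35 shift [-0.0008  0.0013  0.0235] yaw y-axis deg 49.75739758472408 z [ 0.0021  0.0003 -1.    ] j7 0.8805238431910491 gap 0.29020256653189885 F [ 0.592   0.2929 -0.2785] 59.45187205681577
```

In the tool's units: 0.021 m / 0.75 = 0.028, 0.018 m / 0.75 = 0.024.

Call:
{"op": "jog_arm", "data": {"segments": [[[-0.0013,0.0013,0.0067],0,0.2],[[-0.0013,0.0013,0.0133],0,0.2],[[-0.0013,0.0013,0.0187],0,0.2],[[-0.0013,0.0013,0.024],0,0.2],[[-0.0013,0.0013,0.028],0,0.2],[[-0.0013,0.0013,0.028],0,0.2]]}}

```text
time_s: 23.95
position: [0.6505, 0.107, 0.1043]
orientation: [-0.0, 0.344, 0.939, -0.0]
ft_force: [0.3, 0.5, -0.7]
finger_gap: 0.283
grasp_force: 59.5
```

```bash
python3 d.py .652 .1077 .104
```

```text
t 23.95 shift [-0.0007  0.0015  0.0003] yaw y-axis deg 49.73404438941372 z [-0.001  -0.0003 -1.    ] j7 0.8914218224133497 gap 0.2834817006540008 F [ 0.2567  0.4614 -0.659 ] 59.45259598782286
```

In the tool's units: 0.003 m / 0.75 = 0.004, 0.002 m / 0.75 = 0.0027.

Call:
{"op": "jog_arm", "data": {"segments": [[[0,0,0.0027],0,0.2],[[0,0,0.004],0,0.2],[[0,0,0.004],0,0.2]]}}

```text
time_s: 24.25
position: [0.6511, 0.107, 0.1026]
orientation: [0.0, 0.344, 0.939, 0.0]
ft_force: [-2.1, -0.2, 3.6]
finger_gap: 0.286
grasp_force: 59.9
```

```bash
python3 d.py .652 .1077 .104
```

```text
t 24.25 shift [-0.0003  0.0011 -0.0014] yaw y-axis deg 49.720185900873055 z [ 0.0003  0.0004 -1.    ] j7 0.8928448132652318 gap 0.2864708844389555 F [-2.0923 -0.1897  3.6179] 59.903831735718995
```

In the tool's units: -0.15 m / 0.75 = -0.2, -0.1 m / 0.75 = -0.1333.

Call:
{"op": "jog_arm", "data": {"segments": [[[0,0,0],0,0.6],[[0,0,0],0,0.6],[[0,0,-0.0067],0,0.6],[[0,0,-0.0667],0,0.6],[[0,0,-0.1333],0,0.6],[[0,0,-0.2],0,0.6],[[0,0,-0.2],0,0.6],[[0,0,-0.2],0,0.6]]}}

```text
time_s: 25.05
position: [0.6517, 0.1071, 0.2538]
orientation: [0.001, 0.344, 0.939, 0.001]
ft_force: [-0.1, -0.2, -0.1]
finger_gap: 0.601
grasp_force: 0.0
```

```bash
python3 - <<'E'
from h import *
import cv2
np.set_printoptions(precision=4,suppress=True)
c=camera_info('wrist');i=snapshot('wrist');cv2.imwrite('pics/h11.png',i)
cs=camera_info('side');s=snapshot('side');cv2.imwrite('pics/side1.png',s)
for n,cc,im,f in (('wrist',c,i,True),('side',cs,s,False)):
  m=cv2.inRange(cv2.cvtColor(im,cv2.COLOR_BGR2HSV),(12,75,80),(26,190,255))
  for k,X,z in (('SR',(.652,.1075),.08),('Ob',(.4425,.103),.07),('LR',(.363,-.2655),.095),('Sq',(.651,-.1065),.095)):
    u=proj(cc,np.array([*X,z]),f)
    if not(0<u[0]<560 and 0<u[1]<420): continue
    nn,l,st,ce=cv2.connectedComponentsWithStats(m);x,y=int(u[0]),int(u[1]);b=l[y-6:y+7,x-6:x+7];b=b[b>0]
    if len(b)==0: continue
    q=np.bincount(b).argmax();Q=np.array([atz(cc,x,y,z,f)[:2] for y,x in np.argwhere(l==q)],np.float32)
    print(n,k,cv2.minAreaRect(Q*1000))
E
```

```text
wrist SR ((651.9881591796875, 106.956787109375), (81.35328674316406, 81.4771957397461), 23.32903289794922)
wrist Ob ((442.6610412597656, 106.11734008789062), (120.37913513183594, 87.12094116210938), 53.870338439941406)
side SR ((650.3306884765625, 107.41554260253906), (84.32929229736328, 83.85667419433594), 2.285813808441162)
side Ob ((445.55255126953125, 104.23312377929688), (123.43045806884766, 80.93641662597656), 53.722347259521484)
side LR ((354.4323425292969, -255.64231872558594), (112.3322982788086, 86.0652084350586), 46.573482513427734)
side Sq ((658.5547485351562, -104.89635467529297), (94.84600067138672, 75.27363586425781), 86.23786926269531)
```

The small lid measures 81.4 mm across at its seated height, centred on its jar, so all four lids are seated.

```bash
python3 -c "
from workcell import sign_off
print(sign_off())"
```

```text
the job is handed in; nothing more can be done
None
```

All four lids are on their own jars and released, and the job was handed in at about 25 s of the 102 s allowed; the sign-off returned no verdict.

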